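# Drop a worn suction cup into the lever-lid scrap box

## Task

Throw the worn orange suction cup away: press the scrap box's long lever down with the fingertips until its heavy lid stays up on the catch by itself, push the cup across the loading shelf so that it drops into the box, and then press the catch's green tab down so that the lid falls fully shut. Raise the lid only with the lever and keep off the lid itself, just push and press, never pick anything up, and leave the other things on the table where they are.

Things in the scene. Friction and masses are not known exactly. Their poses are not given: they have to be found in the camera images.
- scrap_box: blue sheet-steel scrap box, fixed, 235 mm deep (x = -130 to 105 mm), 154 mm wide (y). Origin on the table on its middle line; x points away from its open front (nearest the robot), y to its left, z up. Cheek plates at y = +-75 mm guard shelf and mouth: up to z = 115 mm, and to z = 171 mm between x = -34 and 22 mm
- shelf_edge (a point): middle of the inner edge of the steel loading shelf on which the cup stands, at box x = -35 mm, z = 90 mm (shelf top). The shelf is flat, 146 mm wide between the cheeks, and runs 95 mm from here to the box's front, which has no rim. Beyond this edge (+x) lies the bin's mouth, 127 mm long, 146 mm wide, under the lid; bin floor at z = 8 mm
- lid (a joint): dark steel lid, 1.15 kg (+-15 percent), yellow front edge, hinged at the rear (box x = 92, z = 97 mm): 0 = shut, grows as it opens, stop 1.4 rad; falls shut by its weight, damped. The lever's short end lifts its right pin. Past about 1.15 rad its left pin snaps behind the catch, which then holds it at about 1.12 rad
- lid_edge (a point): middle of the lid's free front edge, on top, 126 mm from the hinge; box x = -34 mm when shut, about x = 34 mm, z = 212 mm when the catch holds it up
- lever_pad (a point): centre of the top of the black rubber tread pad (36 x 25 mm) on the long end of the steel lever along the box's right side, near box x = -151 mm, y = -104 mm; at rest about 202 mm above the table, sloping up toward the robot by 0.22 rad; at full travel about 91 mm above the table, sloping down by 0.46 rad
- lever_pivot (a point): pivot of the lever, on the box's right cheek (box x = 7 mm, y = -104 mm, z = 152 mm); the pad swings about it in the box's x-z plane, 166 mm from it
- lever (a joint): lever angle: 0 = at rest (long end up), grows as the long end is pressed down, stop at 0.68 rad; about 0.64 rad takes the lid past the catch. Pressing takes about 9 to 16 N at the pad. A spring brings it back up when it is let go
- catch (a joint): catch on the box's left cheek: 0 = at rest (tooth down), grows as its front tab is pressed down (or as the passing lid pin lifts the tooth), stop at 0.40 rad; from about 0.12 rad it lets the lid fall. Needs about 2 N at the tab, springs back by itself
- catch_tab (a point): centre of the top of the green tab (24 x 20 mm) on the front end of the catch, at the box's left front, near box x = -108 mm, y = 94 mm, 168 mm above the table at rest; pressed 12 to 20 mm straight down it frees the lid
- cup_center (a point): centre (24 mm above its foot) of the worn orange silicone suction cup, 62 mm wide at the foot, 48 mm high, 50 g, standing upright on the loading shelf. It tips over the edge into the bin when its centre passes the edge of the mouth
- tape_measure: yellow tape measure, 36x80x62 mm; stands about, not to be moved. Origin at the centre of its underside
- duct_tape: roll of grey tape, 107 mm across, 48 mm high; stands about, not to be moved. Origin at the centre of its underside
- threadlock_bottle: small red bottle, 24x36x92 mm, standing; stands about, not to be moved. Origin at the centre of its underside
- tube_cutter: orange and black tube cutter, 42x97x16 mm; stands about, not to be moved. Origin at the centre of its underside
- solenoid_valve: small black and grey solenoid valve, 23x50x58 mm; stands about, not to be moved. Origin at the centre of its underside

How it is judged:
By the outcome, as a careful person would: the job done as asked, in the order asked, and still so for the second after the job is handed in, with the robot touching nothing.
It also fails if it takes over 54 s, if anything falls off the work surface, if the arm or the gripper's body presses on something with over 40 N, if the wrist force passes 120 N, or if a joint passes its speed limit or range.

## Robot

A 7-joint arm with a two-finger parallel gripper is mounted at the origin on a cart in front of the work surface, level with it; the furniture and walls round the work are solid. World frame = base frame: x ahead of the robot, y to its left, z up, the work surface at z = 0. Lengths are in m, angles in rad, forces in N, time in s.
With the tool pointing down it reaches from about 0.4 to 0.85 m from the base axis. Payload 10.4 kg.
Tool frame: the origin (TCP) lies on the centre line of the jaws, within the pads' length; the fingertips stand 14 mm ahead of it and the grasp point (between the pads) lies 5 mm behind it (tip_reach is the z of the fingertips in the tool frame, in m); z points along the fingers, x is the direction in which the jaws open and shut, and the axes are right-handed (so a half turn about z gives the same grasp; the last joint's range is limited). The gripper opens to 87 mm and grips with 3 to 60 N. Pads are 19 mm wide; open, the fingers measure 117 mm over their backs; the gripper's body (75 mm by 190 mm) begins 51 mm behind the grasp point.
Start: joints at [1.277, 0.332, -0.065, 1.46, 0.022, 1.35, -0.088], TCP at [0.167, -0.602, 0.206] pointing down, gripper open.
Joint ranges: [-2.6, 2.6], [-0.5, 2.12], [-1.47, 1.34], [0.16, 2.42], [-1.27, 4.41], [0.06, 2.06], [-2.6, 2.6]. Speed limits (rad/s): [2.22, 2.22, 2.79, 2.79, 3.14, 3.14, 3.14].

## Interface

Orientations are given as a unit quaternion [x, y, z, w].
In Python, from bench import * gives the robot as it stands.
- The arm moves only by the tool carry_out, never from a script. Its argument "rows" is a list of rows, each a list of 5 numbers: the closure, from -1 (fully open) to 1 (shut), so that 0 is half open, then the shift along the tool's x, y, z in units of 30 mm (1.0 is 30 mm), then the turn about the tool's z in units of 5 degrees (1.0 is 5 degrees). In form: [[jaw, x, y, z, turn], ...]. A call has 1 to 20 rows; each row shifts and turns the pose as measured when the row begins, along the tool's axes as they then stand; what a row does not reach is not made up. A row lasts 1/12 s, in which the tool goes at most 41.7 mm and 7.16 degrees, less where a joint would pass 70% of its speed; a pose out of reach is approached as far as the arm can. A call is refused whole if a number of a shift passes 1 or a number of a turn 1, either way. A call with a gripper value outside its range is refused whole. The fingers move at their own pace and stop on an object; "force" is the grip in N (left out, the last holds). Time passes only in rows, so rows that do not move let the fingers close. It gives the time, the measured TCP pose, the force and the opening at its end, in the units of the state.
- read_state(): the state, without advancing time (a new reading comes with each control period).
- camera(name): name is "scene" or "top"; returns the picture (420x560x3 uint8, blue, green, red); there is no depth.
- camera_info(name): a dict with "fx", "fy", "cx", "cy" (pixels), "extrinsics" (4x4, takes a point from camera to world coordinates). Camera axes: x right, y down, z forward; pixel columns grow to the right and rows downward; lengths in m; the calibration is good to about 2 mm. A picture is of the moment at which its call begins. camera_info takes no time and is no camera call.
- close_job(): hands the job in, once; it reports no verdict.
Trained networks look in the newest picture that a camera, given by its name, has taken for a name from the list of things; names that differ only in an ending like _2 or _b are one class to them, and where a whole thing is asked for, a point or a joint stands for the part that bears it (a point fixed in the world has none). Each returns a list of dicts, best first, with "conf" (0 to 1); they miss things now and then, are a little off and sometimes report something else, mostly with a low value. They report only what shows in the picture. A call takes as long as a camera call.
- recognise(query, camera): "box" ([centre column, centre row, width, height] in pixels, round what is visible of it).
- silhouettes(query, camera): "mask" (420x560 bool, what is visible of it) and "box" ([centre column, centre row, width, height] in pixels, round what is visible of it).
- pinpoint(query, camera): "xy" ([column, row] in pixels: a listed point, or the origin of a listed thing).
The state is a dict: "time": time; "joint_positions": joint angles; "joint_vel": joint speeds; "joint_torque": joint torques, N m; "ee_pos": TCP position; "eef_rot": TCP orientation; "ft_force": force on the tool from outside, world axes, zero at the start; "torque": the same for the moment, N m; "width": finger opening in m.
Only numpy, scipy, OpenCV 4.12 (cv2) and the standard library are available. Lean on these libraries where they do the work, as an engineer would, in place of code of your own. Each camera call takes 0.05 s, during which the arm holds its last target. There are 200 camera calls.

## Working session

There is one attempt and no reset: what is moved stays moved. The work goes in short steps, Python scripts to look and compute and a tool call to move; the robot and the scene stay as the last step left them, time stands still between calls to the robot, and variables do not carry over. Pictures are saved under pics/ and viewed, about 8 in all and at most 12, crops included, and the job is handed in when it is done.

Besides the shell and the picture viewer there is one more tool, called after ">>>" in YAML: its name, and indented under it one key for each argument. carry_out: Moves the arm, as the interface text tells. Its arguments: {"type":"object","properties":{"rows":{"type":"array","items":{"type":"array","items":{"type":"number"}}},"force":{"type":"number"}},"required":["rows"]}

```bash
mkdir -p pics
cat > h.py <<'E'
from bench import *
import numpy as np, cv2
def ray(cam,xy):
    i=camera_info(cam);E=np.array(i["extrinsics"])
    d=E[:3,:3]@np.array([(xy[0]-i["cx"])/i["fx"],(xy[1]-i["cy"])/i["fy"],1.]);return E[:3,3],d/np.linalg.norm(d)
def at_z(cam,xy,z):
    o,d=ray(cam,xy);return o+d*(z-o[2])/d[2]
def proj(cam,p):
    i=camera_info(cam);E=np.array(i["extrinsics"]);q=E[:3,:3].T@(np.array(p)-E[:3,3])
    return np.array([i["fx"]*q[0]/q[2]+i["cx"],i["fy"]*q[1]/q[2]+i["cy"]])
def tri(a,b):
    (o1,d1),(o2,d2)=ray("top",a),ray("scene",b)
    s=np.linalg.lstsq(np.c_[d1,-d2],o2-o1,rcond=None)[0]
    p,q=o1+d1*s[0],o2+d2*s[1];return (p+q)/2,np.linalg.norm(p-q)
E
python3 - <<'E'
from h import *
np.set_printoptions(precision=3,suppress=True)
s=read_state();print(s["time"],s["ee_pos"],s["eef_rot"],s["ft_force"],s["width"])
for c in("top","scene"):
    cv2.imwrite(f"pics/{c}0.png",camera(c))
    print(c,np.array(camera_info(c)["extrinsics"])[:3,3],camera_info(c)["fx"])
for n in["scrap_box","shelf_edge","lid_edge","lever_pad","lever_pivot","catch_tab","cup_center"]:
    r={c:pinpoint(n,c) for c in("top","scene")}
    for c in r: print(n,c,[(np.round(x["xy"],1),round(x["conf"],2)) for x in r[c][:2]])
    if r["top"] and r["scene"]: print("   ",*tri(r["top"][0]["xy"],r["scene"][0]["xy"]))
E
```

```text
0.0 [ 0.167 -0.602  0.205] [ 0.796 -0.605 -0.001 -0.   ] [-0.458 -0.177  0.772] 0.08684003311842373
top [0.388 0.041 0.979] 418.87607131934703
scene [0.245 0.655 0.875] 497.59261107913613
scrap_box top [(array([249.4, 197.1]), 0.88)]
scrap_box scene [(array([250. , 262.8]), 0.89), (array([364.1, 204.2]), 0.5)]
    [ 0.599  0.077 -0.003] 0.012351851480359595
shelf_edge top [(array([252.7, 203.3]), 0.59), (array([325.9, 229.4]), 0.44)]
shelf_edge scene [(array([259.5, 235.3]), 0.74)]
    [0.57  0.067 0.092] 0.0005330824832663189
lid_edge top [(array([252.4, 203.1]), 0.84)]
lid_edge scene [(array([257.1, 232.4]), 0.85)]
    [0.572 0.069 0.1  ] 0.005205476072764261
lever_pad top [(array([327. , 228.5]), 0.72)]
lever_pad scene [(array([316.7, 159.3]), 0.97), (array([247.8, 264.6]), 0.43)]
    [ 0.503 -0.074  0.211] 0.006122593408386023
lever_pivot top [(array([294.6, 159.9]), 0.7)]
lever_pivot scene [(array([245.6, 177.7]), 0.96), (array([316.2, 162.2]), 0.62)]
    [ 0.648 -0.019  0.152] 0.005882145821544055
catch_tab top [(array([224.6, 252.8]), 0.73), (array([251.9, 202.1]), 0.53)]
catch_tab scene [(array([296.5, 247.2]), 0.55)]
    [0.461 0.119 0.165] 0.008197546878021864
cup_center top [(array([266.2, 218.3]), 0.83)]
cup_center scene [(array([279.6, 224.4]), 0.96)]
    [0.536 0.038 0.112] 0.0027797546493737394
```

View pics/top0.png

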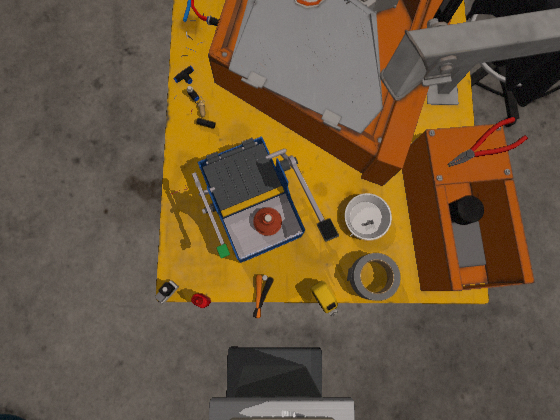

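View pics/scene0.png

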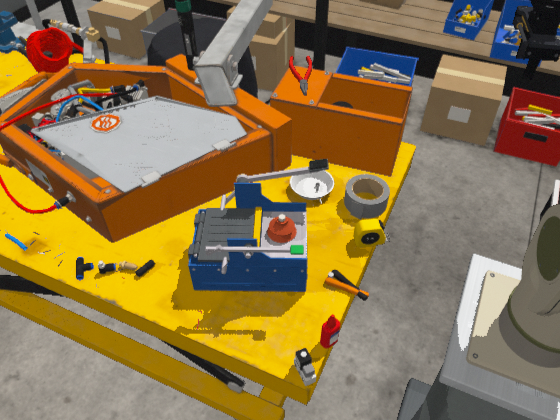

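Run:
```python
from h import *
from scipy.optimize import least_squares
np.set_printoptions(precision=4,suppress=True)
# known box coords
B={"shelf_edge":(-.035,0,.09),"lid_edge":(-.034,0,.1),"lever_pad":(-.151,-.104,.202),"lever_pivot":(.007,-.104,.152),"catch_tab":(-.108,.094,.168),"scrap_box":(0,0,0)}
P={"scrap_box":[(249.4,197.1),(250,262.8)],"shelf_edge":[(252.7,203.3),(259.5,235.3)],"lid_edge":[(252.4,203.1),(257.1,232.4)],"lever_pad":[(327,228.5),(316.7,159.3)],"lever_pivot":[(294.6,159.9),(245.6,177.7)],"catch_tab":[(224.6,252.8),(296.5,247.2)]}
def w(v,p):
    c,s=np.cos(v[2]),np.sin(v[2]);return np.array([v[0]+c*p[0]-s*p[1],v[1]+s*p[0]+c*p[1],p[2]])
def f(v): return np.concatenate([proj(c,w(v,B[n]))-P[n][i] for n in B for i,c in enumerate(("top","scene"))])
r=least_squares(f,[.6,.077,.3],loss="soft_l1",f_scale=2);print(r.x)
for n,e in zip(B,f(r.x).reshape(-1,4)):print(n,e,w(r.x,B[n]))
```

```text
[0.6008 0.0785 0.4133]
shelf_edge [ 1.4446  1.0342  1.2507 -0.2137] [0.5687 0.0644 0.09  ]
lid_edge [ 1.4561 -0.1215  3.0052 -0.48  ] [0.5696 0.0648 0.1   ]
lever_pad [ 0.5929 -1.4696  1.3401  2.5137] [ 0.5042 -0.0774  0.202 ]
lever_pivot [-2.3377  0.7253 -3.074   0.9405] [ 0.6489 -0.014   0.152 ]
catch_tab [-1.7733 -3.851   0.1291 -0.1851] [0.4641 0.1212 0.168 ]
scrap_box [-0.0427  1.5298 -3.7545 -1.4108] [0.6008 0.0785 0.    ]
```

>>> carry_out:
  rows:
    - [1, 0, 0, -1, -0.8]
    - [1, 0, 0, -1, -0.8]
    - [1, 0, 0, -1, 0]
    - [1, 0, 0, -1, 0]
    - [1, 0, 0, -1, 0]
    - [1, 0, 0, -1, 0]
    - [1, -0.67, -1, 0, 0]
    - [1, -0.67, -1, 0, 0]
    - [1, -0.67, -1, 0, 0]
    - [1, -0.67, -1, 0, 0]

```text
time: 1.63
ee_pos: [0.2408, -0.4819, 0.3924]
eef_rot: [0.835, -0.551, -0.001, 0.0]
ft_force: [1.2, -0.5, 0.7]
width: 0.0283
```

```bash
cat >> h.py <<'E'
BX=np.array([.6008,.0785,.4133])
def box(p):
    c,s=np.cos(BX[2]),np.sin(BX[2]);d=np.array(p)[:2]-BX[:2]
    return np.array([c*d[0]+s*d[1],-s*d[0]+c*d[1],p[2]])*1000
def st():
    s=read_state();q=s["eef_rot"];yaw=np.degrees(2*np.arctan2(q[1],q[0])-BX[2])
    print("t %.2f"%s["time"],"TCP box mm",box(s["ee_pos"]).round(1),"toolx vs boxx deg %.1f"%((yaw+180)%360-180),"F",np.round(s["ft_force"],1),"w %.3f"%s["width"],"tilt",np.round(q[2:],3))
E
python3 -c "from h import *;st()"
```

```text
t 1.63 TCP box mm [-554.8 -368.7  392.4] toolx vs boxx deg -90.5 F [ 1.2 -0.5  0.7] w 0.028 tilt [-0.001  0.   ]
```

>>> carry_out:
  rows:
    - [1, -0.66, -1, 0, 0]
    - [1, -0.66, -1, 0, 0]
    - [1, -0.66, -1, 0, 0]
    - [1, -0.66, -1, 0, 0]
    - [1, -0.66, -1, 0, 0]
    - [1, -0.66, -1, 0, 0]
    - [1, -0.66, -1, 0, 0]
    - [1, -0.66, -1, 0, 0]
    - [1, -0.66, -1, 0, 0]
    - [1, -0.66, -1, 0, 0]
    - [1, -0.66, -1, 0, 0]
    - [1, -0.66, -1, 0, 0]
    - [1, 0, 0, 0.3, 0]

```text
time: 2.72
ee_pos: [0.4887, -0.0943, 0.3868]
eef_rot: [0.837, -0.548, 0.004, 0.001]
ft_force: [-0.6, 0.2, 0.2]
width: 0.0003
```

```bash
python3 -c "from h import *;st()"
```

```text
t 2.72 TCP box mm [-172.1 -113.3  386.8] toolx vs boxx deg -90.1 F [-0.6  0.2  0.2] w 0.000 tilt [0.004 0.001]
```

>>> carry_out:
  rows:
    - [1, -0.3, -0.6, 0.5, 0]
    - [1, 0, 0, 1, 0]
    - [1, 0, 0, 1, 0]
    - [1, 0, 0, 1, 0]
    - [1, 0, 0, 1, 0]
    - [1, 0, 0, 0.4, 0]
    - [1, 0, 0, 0, 0]

```text
time: 3.3
ee_pos: [0.5044, -0.0746, 0.2338]
eef_rot: [0.839, -0.544, 0.006, -0.0]
ft_force: [-0.3, 0.5, 0.1]
width: 0.0001
```

Run:
```python
from h import *
st()
a=camera("scene");cv2.imwrite("pics/s1.png",cv2.resize(a[90:310,150:430],None,fx=2.8,fy=2.7))
for c in("scene","top"):
    if c=="top":camera(c)
    print([(np.round(x["xy"],1),round(x["conf"],2),) for x in pinpoint("lever_pad",c)[:2]])
```

```text
t 3.30 TCP box mm [-149.8 -101.5  233.8] toolx vs boxx deg -89.7 F [-0.3  0.5  0.1] w 0.000 tilt [ 0.006 -0.   ]
[(array([319.4, 160.8]), 0.61)]
[]
```

View pics/s1.png

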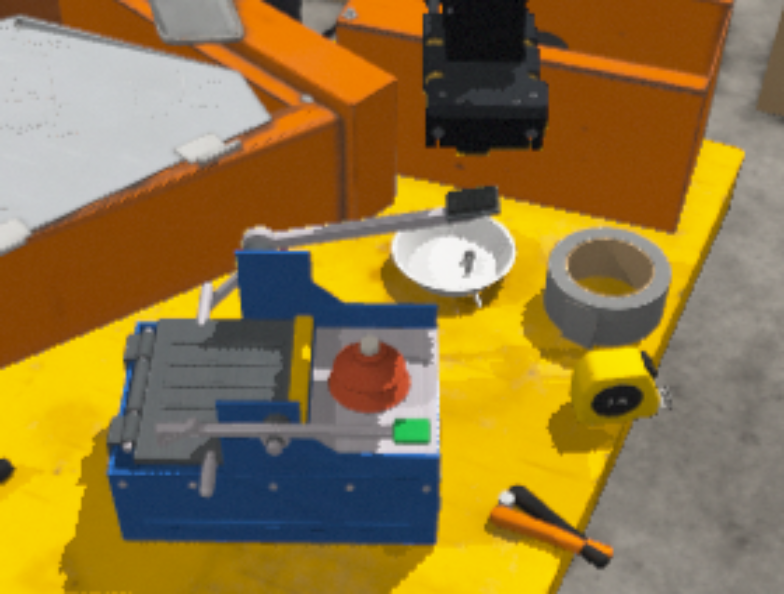

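Run:
```python
from h import *
p=np.array(read_state()["ee_pos"])
for dz in(-.014,0,.046):
    q=proj("scene",p+[0,0,dz]);print(dz,q,((q-[150,90])*[2.8,2.7]).round())
cv2.imwrite("pics/t1.png",cv2.resize(camera("top")[120:320,180:440],None,fx=3,fy=3))
```

```text
-0.014 [317.04251312 154.07160739] [468. 173.]
0 [317.38981274 148.67536586] [469. 158.]
0.046 [318.58297683 130.13632573] [472. 108.]
```

View pics/t1.png

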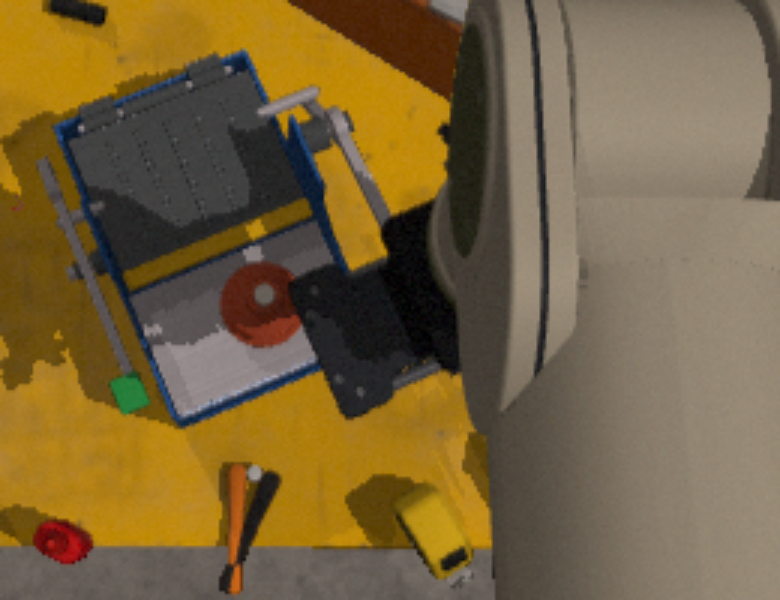

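>>> carry_out:
  rows:
    - [1, 0.08, 0.12, 0.2, 0]
    - [1, 0, 0, 0.2, 0]
    - [1, 0, 0, 0.2, 0]
    - [1, 0, 0, 0.3, 0]
    - [1, 0, 0, 0.3, 0]

```text
time: 3.97
ee_pos: [0.5074, -0.0797, 0.2037]
eef_rot: [0.838, -0.545, 0.013, -0.002]
ft_force: [-0.5, -0.4, 0.1]
width: 0.0005
```

```bash
python3 -c "from h import *;st()"
```

```text
t 3.97 TCP box mm [-149.1 -107.4  203.7] toolx vs boxx deg -89.7 F [-0.5 -0.4  0.1] w 0.000 tilt [ 0.013 -0.002]
```

Run:
```python
from h import *
st()
a=camera("scene");cv2.imwrite("pics/s2.png",cv2.resize(a[90:230,240:400],None,fx=4.5,fy=4.2))
p=np.array(read_state()["ee_pos"])
q=proj("scene",p+[0,0,-.014]);print(((q-[240,90])*[4.5,4.2]).round())
print(pinpoint("lever_pad","scene"))
```

```text
t 3.97 TCP box mm [-149.1 -107.4  203.7] toolx vs boxx deg -89.7 F [-0.5 -0.4  0.1] w 0.000 tilt [ 0.013 -0.002]
[347. 320.]
[{'xy': [246.9, 264.7], 'conf': 0.17}]
```

View pics/s2.png

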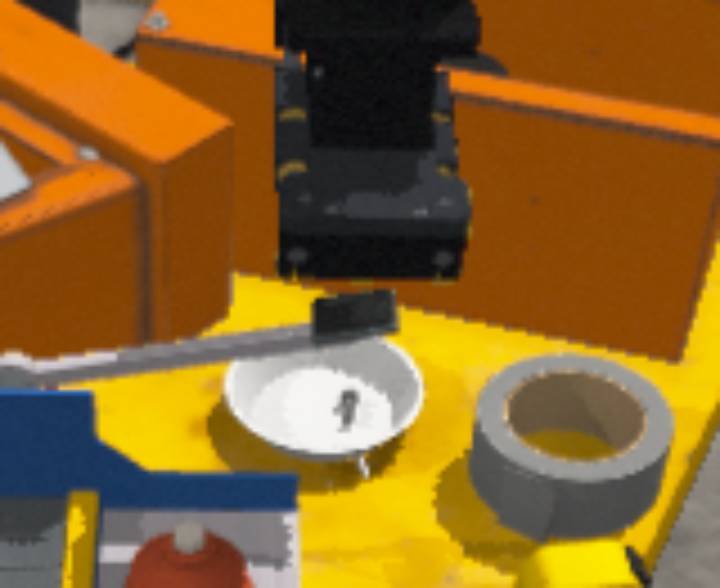

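Run:
```python
from h import *
from scipy.spatial.transform import Rotation as R
s=read_state();p=np.array(s["ee_pos"]);M=R.from_quat(s["eef_rot"]).as_matrix()
print(M.round(3))
for l in [(-.095,-.037,-.056),(-.095,.037,-.056),(-.095,.037,-.1),(0,.0095,.014),(0,-.0095,.014),(-.015,.0095,.014),(-.015,.0095,-.02)]:
    w=p+M@l;print(l,((proj("scene",w)-[240,90])*[4.5,4.2]).round(),((proj("top",w)-[180,120])*3).round())
a=camera("top");cv2.imwrite("pics/t2.png",cv2.resize(a[120:320,180:440],None,fx=3,fy=3))
```

```text
[[ 0.406 -0.914  0.021]
 [-0.914 -0.406 -0.009]
 [ 0.017 -0.015 -1.   ]]
(-0.095, -0.037, -0.056) [275. 345.] [285. 312.]
(-0.095, 0.037, -0.056) [455. 349.] [337. 429.]
(-0.095, 0.037, -0.1) [467. 273.] [341. 426.]
(0, 0.0095, 0.014) [367. 319.] [449. 334.]
(0, -0.0095, 0.014) [326. 318.] [437. 307.]
(-0.015, 0.0095, 0.014) [368. 339.] [428. 343.]
(-0.015, 0.0095, -0.02) [374. 287.] [435. 337.]
```

View pics/t2.png

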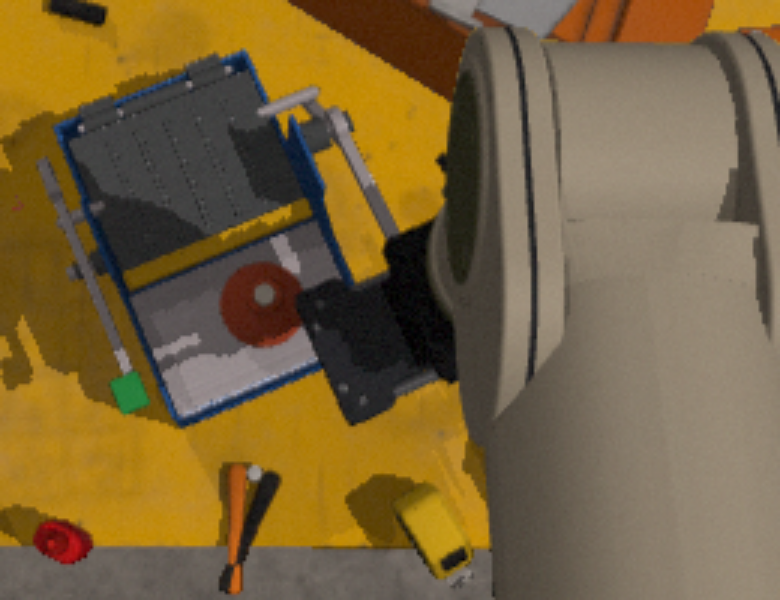

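>>> carry_out:
  rows:
    - [1, -0.08, 0.1, 0.2, 0]
    - [1, 0, 0, 0.2, 0]
    - [1, 0, 0, 0.2, 0]
    - [1, 0, 0, 0, 0]

```text
time: 4.45
ee_pos: [0.5039, -0.0786, 0.1849]
eef_rot: [0.839, -0.545, 0.013, -0.002]
ft_force: [-2.1, 0.1, 5.9]
width: 0.0003
```

Run:
```python
from h import *
st()
a=camera("scene");cv2.imwrite("pics/s3.png",cv2.resize(a[90:230,240:400],None,fx=4.5,fy=4.2))
```

```text
t 4.45 TCP box mm [-151.8 -105.   184.9] toolx vs boxx deg -89.7 F [-2.1  0.1  5.9] w 0.000 tilt [ 0.013 -0.002]
```

View pics/s3.png

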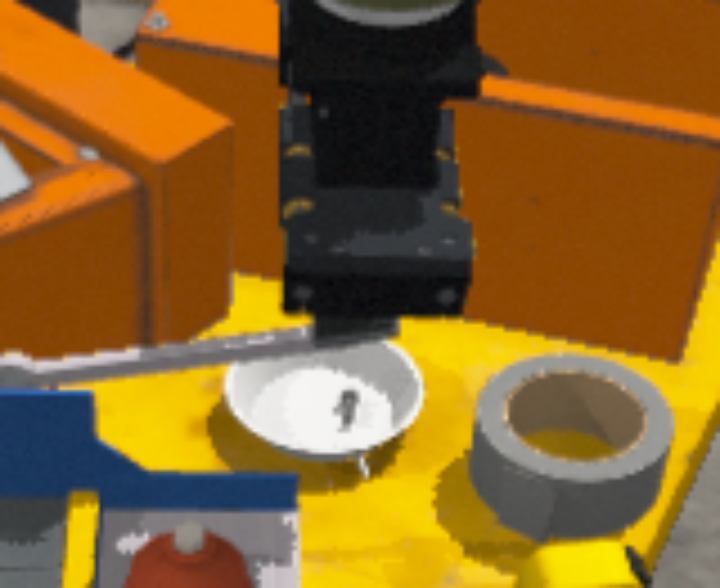

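Run:
```python
import bench;s=bench.read_state();print({k:v for k,v in s.items() if k in("tip_reach","time") or k not in("joint_vel","joint_torque")});print([n for n in dir(bench) if n[0]!='_'])
print(getattr(bench,"tip_reach",None))
```

```text
{'time': 4.5, 'joint_positions': array([ 0.66643842,  0.11958353, -0.64509633,  1.78251825,  0.08553399,
        1.24004528, -1.15309645]), 'ee_pos': array([ 0.50406424, -0.07852197,  0.18535112]), 'eef_rot': array([ 0.83860319, -0.54458753,  0.01276272, -0.00249486]), 'ft_force': array([-1.43076345, -0.55732255,  5.14556439]), 'torque': array([-0.0770972 ,  0.37398062, -0.0028688 ]), 'width': 0.0004403995984038258}
['PlanningError', 'camera', 'camera_info', 'close_job', 'pinpoint', 'read_state', 'recognise', 'silhouettes', 'tip_reach']
0.014
```

>>> carry_out:
  rows:
    - [1, 0, 0.05, 0.4, 0]
    - [1, 0, 0.05, 0.4, 0]
    - [1, 0, 0, 0.4, 0]
    - [1, 0, 0, 0.4, 0]

```text
time: 4.83
ee_pos: [0.5026, -0.0818, 0.1538]
eef_rot: [0.838, -0.545, 0.017, 0.002]
ft_force: [-14.8, 1.4, 20.9]
width: 0.0005
```

Run:
```python
from h import *
st()
camera("scene")
for n in("lid_edge","lever_pad"):print(n,[(np.round(x["xy"],1),round(x["conf"],2)) for x in pinpoint(n,"scene")])
```

```text
t 4.83 TCP box mm [-154.3 -107.3  153.8] toolx vs boxx deg -89.8 F [-14.8   1.4  20.9] w 0.001 tilt [0.017 0.002]
lid_edge [(array([253.7, 221.3]), 0.9)]
lever_pad [(array([318.2, 171.9]), 0.85), (array([279.7, 222.1]), 0.73), (array([371.2, 242.7]), 0.57)]
```

>>> carry_out:
  rows:
    - [1, -0.05, 0.05, 0.35, 0]
    - [1, -0.05, 0.05, 0.35, 0]
    - [1, -0.05, 0.05, 0.35, 0]
    - [1, 0, 0, 0.35, 0]
    - [1, 0, 0, 0.35, 0]

```text
time: 5.4
ee_pos: [0.505, -0.0811, 0.1052]
eef_rot: [0.838, -0.545, 0.024, -0.001]
ft_force: [-3.4, 4.7, 15.4]
width: 0.0004
```

Run:
```python
from h import *
st()
camera("scene")
for n in("lid_edge","lever_pad"):print(n,[(np.round(x["xy"],1),round(x["conf"],2)) for x in pinpoint(n,"scene")])
```

```text
t 5.40 TCP box mm [-151.9 -107.7  105.2] toolx vs boxx deg -89.8 F [-3.4  4.7 15.4] w 0.000 tilt [ 0.024 -0.001]
lid_edge [(array([231. , 199.5]), 0.84)]
lever_pad [(array([315.5, 189.7]), 0.56)]
```

>>> carry_out:
  rows:
    - [1, -0.1, 0, 0.3, 0]
    - [1, -0.1, 0, 0.3, 0]
    - [1, 0, 0, 0.3, 0]
    - [1, 0, 0, 0.3, 0]

```text
time: 5.88
ee_pos: [0.5124, -0.0785, 0.0784]
eef_rot: [0.837, -0.546, 0.033, -0.003]
ft_force: [-25.9, 8.2, 58.1]
width: 0.0004
```

Run:
```python
from h import *
st()
cv2.imwrite("pics/s4.png",camera("scene")[60:330,120:480])
for n in("lid_edge","lever_pad"):print(n,[(np.round(x["xy"],1),round(x["conf"],2)) for x in pinpoint(n,"scene")])
w=lambda x,y,z:BX[[0,1,1]]*[1,1,0]+[np.cos(BX[2])*x-np.sin(BX[2])*y,np.sin(BX[2])*x+np.cos(BX[2])*y,z]
print("edge at hold expected",proj("scene",w(.034,0,.212)),"at 1.2",proj("scene",w(.092-.126*np.cos(1.2),0,.097+.126*np.sin(1.2))))
```

```text
t 5.88 TCP box mm [-144.  -108.3   78.4] toolx vs boxx deg -89.9 F [-25.9   8.2  58.1] w 0.000 tilt [ 0.033 -0.003]
lid_edge [(array([212.8, 194.4]), 0.85)]
lever_pad [(array([312.3, 197.3]), 0.69)]
edge at hold expected [222.24051112 192.70803894] at 1.2 [215.61433192 191.69988369]
```

View pics/s4.png

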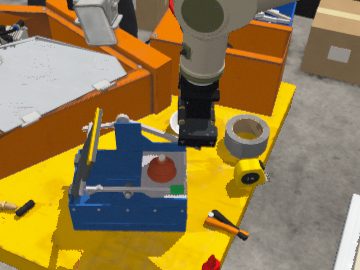

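>>> carry_out:
  rows:
    - [1, 0, 0, -0.5, 0]
    - [1, 0, 0, -0.7, 0]
    - [1, 0, 0, -1, 0]
    - [1, 0, 0, -1, 0]
    - [1, 0, 0, -1, 0]
    - [1, 0, 0, -1, 0]
    - [1, 0, 0, -1, 0]

```text
time: 6.62
ee_pos: [0.4984, -0.0716, 0.2673]
eef_rot: [0.838, -0.545, 0.029, -0.002]
ft_force: [1.0, 0.0, -0.5]
width: 0.0009
```

Run:
```python
from h import *
from scipy.spatial.transform import Rotation as R
st();print(R.from_quat(read_state()["eef_rot"]).as_matrix().round(3))
camera("scene")
for n in("lid_edge","lever_pad","cup_center","catch_tab"):print(n,[(np.round(x["xy"],1),round(x["conf"],2)) for x in pinpoint(n,"scene")[:2]])
```

```text
t 6.62 TCP box mm [-154.   -96.3  267.3] toolx vs boxx deg -89.7 F [ 1.   0.  -0.5] w 0.001 tilt [ 0.029 -0.002]
[[ 0.404 -0.913  0.051]
 [-0.913 -0.406 -0.029]
 [ 0.047 -0.035 -0.998]]
lid_edge [(array([215.2, 196.6]), 0.57)]
lever_pad [(array([316. , 160.2]), 0.7), (array([304.6, 372.7]), 0.48)]
cup_center [(array([281.4, 224. ]), 0.64)]
catch_tab [(array([298.3, 249.1]), 0.8)]
```

>>> carry_out:
  rows:
    - [0, 0, 0, -0.5, -1]
    - [0, 0, 0, -0.5, -1]
    - [0, 0, 0, 0, -1]
    - [0, 0, 0, 0, -1]
    - [0, 0, 0, 0, -1]
    - [0, 0, 0, 0, -1]
    - [0, 0, 0, 0, -1]
    - [0, 0, 0, 0, -1]
    - [0, 0, 0, 0, -1]
    - [0, 0, 0, 0, -1]
    - [0, 0, 0, 0, -1]
    - [0, 0, 0, 0, -1]
    - [0, 0, 0, 0, -1]
    - [0, 0, 0, 0, -1]
    - [0, 0, 0, 0, -1]
    - [0, 0, 0, 0, -1]
    - [0, 0, 0, 0, -1]
    - [0, 0, 0, 0, -1]

```text
time: 8.37
ee_pos: [0.4856, -0.0713, 0.2648]
eef_rot: [0.97, 0.244, 0.0, 0.008]
ft_force: [-0.6, -0.0, 0.7]
width: 0.0436
```

Run:
```python
from h import *
st()
camera("top");camera("scene")
a,b=[pinpoint("cup_center",c) for c in("top","scene")]
print([(x["xy"],x["conf"]) for x in a[:2]+b[:1]])
if a:
    print(box(at_z("top",a[0]["xy"],.114)),box(at_z("scene",b[0]["xy"],.114)))
```

```text
t 8.37 TCP box mm [-165.7  -90.9  264.8] toolx vs boxx deg 4.5 F [-0.6 -0.   0.7] w 0.044 tilt [0.    0.008]
[([268.4, 220.1], 0.89), ([278.6, 224.1], 0.62)]
[-82.42726799 -13.11890547 114.        ] [-71.99292425  -9.84615376 114.        ]
```

>>> carry_out:
  rows:
    - [0, 0, -0.9, 0, 0.9]
    - [0, 0, -0.9, 0, 0]
    - [0, 0, -0.9, 0, 0]
    - [0, -0.1, 0, 1, 0]
    - [0, 0, 0, 1, 0]
    - [0, 0, 0, 1, 0]
    - [0, 0, 0, 0.5, 0]
    - [0, 0, 0, 0, 0]

```text
time: 9.23
ee_pos: [0.4486, 0.003, 0.1544]
eef_rot: [0.982, 0.187, 0.002, 0.008]
ft_force: [-0.8, -0.6, -0.4]
width: 0.044
```

Run:
```python
from h import *
st()
s=camera("scene");cv2.imwrite("pics/s5.png",cv2.resize(s[130:310,180:360],None,fx=3.3,fy=3.3))
```

```text
t 9.23 TCP box mm [-169.7   -8.   154.4] toolx vs boxx deg -2.1 F [-0.8 -0.6 -0.4] w 0.044 tilt [0.002 0.008]
```

View pics/s5.png

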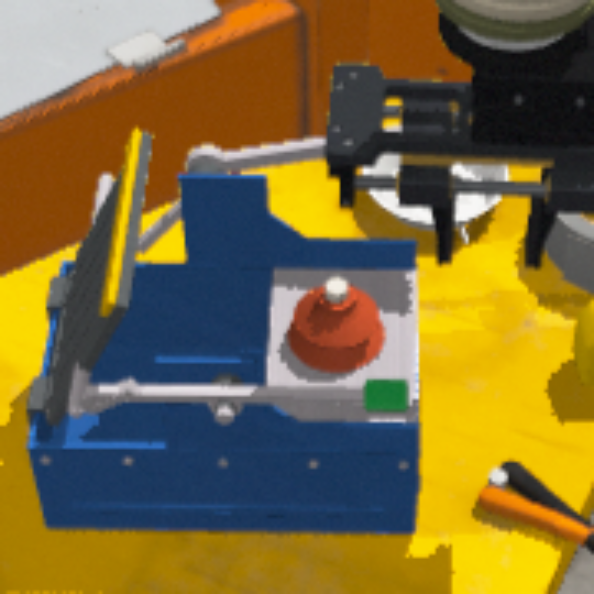

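Run:
```python
from h import *
from scipy.spatial.transform import Rotation as R
s=read_state();p=np.array(s["ee_pos"]);M=R.from_quat(s["eef_rot"]).as_matrix()
for l in [(.029,0,.014),(-.029,0,.014),(.029,0,0)]:
    print(l,((proj("scene",p+M@l)-[180,130])*3.3).round())
```

```text
(0.029, 0, 0.014) [437. 282.]
(-0.029, 0, 0.014) [533. 286.]
(0.029, 0, 0) [438. 267.]
```

Run:
```python
from h import *
from scipy.spatial.transform import Rotation as R
s=read_state();p=np.array(s["ee_pos"]);M=R.from_quat(s["eef_rot"]).as_matrix()
for l in [(.095,-.037,-.056),(.095,.037,-.056),(.08,0,-.056),(.095,-.037,-.1)]:
    print(l,((proj("scene",p+M@l)-[180,130])*3.3).round())
print(((proj("scene",p)-proj("scene",p+[0,0,.01]))*3.3))
```

```text
(0.095, -0.037, -0.056) [324. 243.]
(0.095, 0.037, -0.056) [332. 153.]
(0.08, 0, -0.056) [354. 198.]
(0.095, -0.037, -0.1) [324. 188.]
[-1.08258012 11.46790493]
```

>>> carry_out:
  rows:
    - [0, 0, 0.1, 0.6, -0.4]
    - [0, 0, 0, 0.6, 0]
    - [0, 0, 0, 0.4, 0]
    - [0, 0, 0, 0, 0]

```text
time: 9.62
ee_pos: [0.4539, -0.0008, 0.111]
eef_rot: [0.979, 0.201, 0.005, 0.009]
ft_force: [-0.0, -0.5, 0.4]
width: 0.0438
```

```bash
python3 -c "from h import *;st()"
```

```text
t 9.62 TCP box mm [-166.4  -13.7  111. ] toolx vs boxx deg -0.5 F [-0.  -0.5  0.4] w 0.044 tilt [0.005 0.009]
```

>>> carry_out:
  rows:
    - [0, 0.2, -0.05, 0.25, 0]
    - [0, 0.4, 0, 0, 0]
    - [0, 0.4, 0, 0, 0]
    - [0, 0.4, 0, 0, 0]
    - [0, 0.3, 0, 0, 0]

```text
time: 10.03
ee_pos: [0.5049, 0.019, 0.1112]
eef_rot: [0.98, 0.196, 0.008, 0.011]
ft_force: [-0.3, -0.1, 0.4]
width: 0.0433
```

Run:
```python
from h import *
st();camera("scene")
for n in("cup_center","lid_edge"):
    print(n,[(np.round(x["xy"],1),round(x["conf"],2),box(at_z("scene",x["xy"],.114)).round()) for x in pinpoint(n,"scene")[:2]])
```

```text
t 10.03 TCP box mm [-111.7  -16.   111.2] toolx vs boxx deg -1.1 F [-0.3 -0.1  0.4] w 0.043 tilt [0.008 0.011]
cup_center [(array([278.3, 223.7]), 0.84, array([-71., -11., 114.]))]
lid_edge [(array([217.2, 196.2]), 0.6, array([ 63., -88., 114.]))]
```

Run:
```python
from h import *
s=camera("scene");t=camera("top")
a=cv2.resize(s[160:280,220:360],None,fx=4,fy=4);b=cv2.resize(t[150:270,190:310],None,fx=1.9,fy=4*1)
cv2.imwrite("pics/s6.png",np.hstack([a,b]))
```

View pics/s6.png

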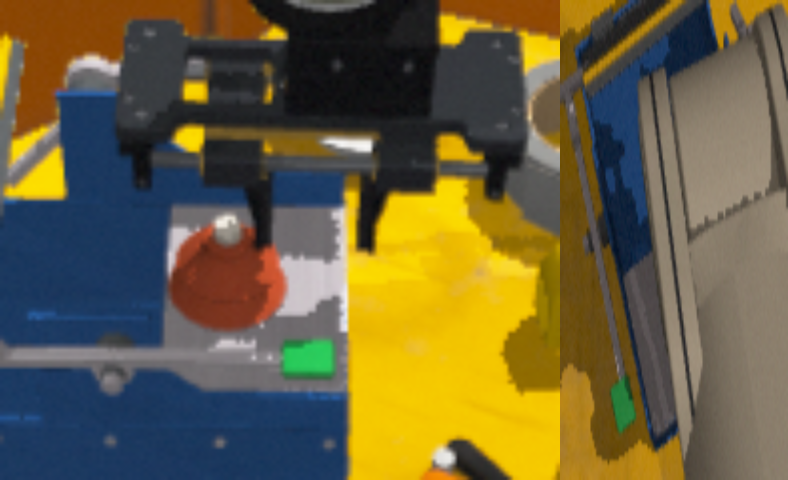

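Run:
```python
from h import *
o,d=ray("scene",(285.75,222.))
for k in np.linspace(.9,1.4,500):
    b=box(o+d*k)
    if abs(b[1]+16)<1.2: print(b.round(1))
o,d=ray("scene",(220+368/4,160+250/4))
for k in np.linspace(.9,1.4,500):
    b=box(o+d*k)
    if abs(b[1]+16)<1.2: print("rear",b.round(1))
```

```text
[-86.6 -15.3 114.7]
[-86.6 -16.  114. ]
[-86.6 -16.6 113.2]
rear [-140.6  -15.1  114.5]
rear [-140.6  -15.8  113.8]
rear [-140.7  -16.5  113. ]
rear [-140.7  -17.1  112.3]
```

>>> carry_out:
  rows:
    - [0, -0.6, -0.15, 0, 0]
    - [0, -0.6, 0, 0, -0.2]
    - [0, 0, 0, 0.2, 0]
    - [0, 0, 0, 0.2, 0]
    - [0, 0, 0, 0.15, 0]
    - [0, 0, 0, 0, 0]

```text
time: 10.78
ee_pos: [0.4654, 0.0065, 0.0922]
eef_rot: [0.979, 0.204, 0.007, 0.012]
ft_force: [0.9, -0.4, -0.1]
width: 0.0432
```

```bash
python3 -c "from h import *;st()"
```

```text
t 10.78 TCP box mm [-152.9  -11.6   92.2] toolx vs boxx deg -0.1 F [ 0.9 -0.4 -0.1] w 0.043 tilt [0.007 0.012]
```

>>> carry_out:
  rows:
    - [0, 0.3, 0, -0.05, 0]
    - [0, 0.4, 0, 0, 0]
    - [0, 0.4, 0, 0, 0]
    - [0, 0.4, 0, 0, 0]
    - [0, 0.3, 0, 0, 0]

```text
time: 11.2
ee_pos: [0.5191, 0.0293, 0.0942]
eef_rot: [0.979, 0.203, 0.007, 0.012]
ft_force: [-0.1, -0.6, 0.4]
width: 0.0432
```

```bash
cat > c.py <<'E'
from h import *
st();camera("scene")
for n in("cup_center","lid_edge"):
    print(n,[(np.round(x["xy"],1),round(x["conf"],2),box(at_z("scene",x["xy"],.114)).round()) for x in pinpoint(n,"scene")[:2]])
E
python3 c.py
```

```text
t 11.20 TCP box mm [-94.6 -12.3  94.2] toolx vs boxx deg -0.3 F [-0.1 -0.6  0.4] w 0.043 tilt [0.007 0.012]
cup_center [(array([262.2, 225.5]), 0.78, array([-39.,  -5., 114.]))]
lid_edge [(array([217.2, 193.8]), 0.69, array([ 64., -95., 114.]))]
```

>>> carry_out:
  rows:
    - [0, 0.3, 0, 0, 0]
    - [0, 0.3, 0, 0, 0]
    - [0, 0, 0, 0, 0]

```text
time: 11.6
ee_pos: [0.5354, 0.0365, 0.0941]
eef_rot: [0.979, 0.203, 0.006, 0.012]
ft_force: [0.3, -0.5, -0.3]
width: 0.0436
```

```bash
python3 c.py
```

```text
t 11.60 TCP box mm [-76.8 -12.2  94.1] toolx vs boxx deg -0.3 F [ 0.3 -0.5 -0.3] w 0.044 tilt [0.006 0.012]
cup_center [(array([238.9, 249.9]), 0.48, array([  4.,  59., 114.]))]
lid_edge [(array([218.6, 196. ]), 0.79, array([ 60., -89., 114.])), (array([304.3, 372.1]), 0.59, array([-122.,  309.,  114.]))]
```

>>> carry_out:
  rows:
    - [0, -0.8, 0, 0, 0]
    - [1, -0.8, 0, 0, 0]
    - [1, -0.8, 0, -0.3, 0]
    - [1, 0, 0, -1, 0]
    - [1, 0, 0, -1, 0]
    - [1, 0, 0, -1, 0]
    - [1, 0, 0, -1, 0]
    - [1, 0, 0, -1, 0]

```text
time: 12.42
ee_pos: [0.4546, 0.008, 0.2505]
eef_rot: [0.979, 0.202, -0.002, 0.011]
ft_force: [0.7, -0.3, -0.4]
width: 0.0055
```

Run:
```python
from h import *
st()
s=camera("scene");camera("top");cv2.imwrite("pics/s7.png",cv2.resize(s[130:310,180:380],None,fx=3.3,fy=3.3))
for c in("top","scene"):
    print(c,[(n,np.round(x["xy"],1),round(x["conf"],2)) for n in("catch_tab","cup_center") for x in pinpoint(n,c)[:1]])
w=BX[:2]+np.array([[np.cos(BX[2]),-np.sin(BX[2])],[np.sin(BX[2]),np.cos(BX[2])]])@[-.108,.094]
print("tab pred",w,proj("scene",[*w,.168]),proj("top",[*w,.168]))
for c in ("top","scene"):
    for x in pinpoint("catch_tab",c)[:1]: print(c,box(at_z(c,x["xy"],.168)).round(1))
```

```text
t 12.42 TCP box mm [-162.2   -5.8  250.5] toolx vs boxx deg -0.4 F [ 0.7 -0.3 -0.4] w 0.005 tilt [-0.002  0.011]
top [('catch_tab', array([220.9, 250.9]), 0.94)]
scene [('catch_tab', array([299.9, 250.6]), 0.76), ('cup_center', array([233.1, 243.2]), 0.65)]
tab pred [0.46413999 0.12120881] [296.60278318 247.02473582] [222.80571673 248.93099156]
top [-110.1   98.8  168. ]
scene [-114.   102.2  168. ]
```

View pics/s7.png

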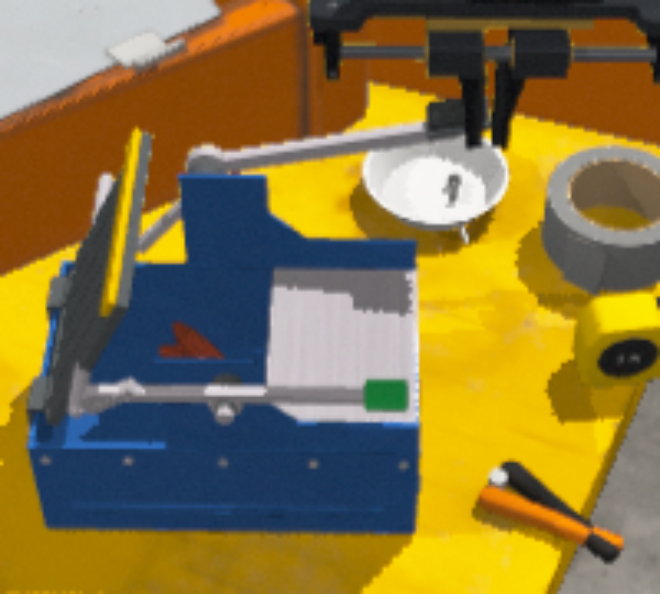

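>>> carry_out:
  rows:
    - [1, 0.4, -0.85, 0, 0]
    - [1, 0.4, -0.85, 0, 0]
    - [1, 0.4, -0.85, 0, 0]
    - [1, 0.4, -0.85, 0, 0]
    - [1, 0, 0, 0.5, 0]
    - [1, 0, 0, 0.5, 0]
    - [1, 0, 0, 0, 0]

```text
time: 13.4
ee_pos: [0.4557, 0.1243, 0.2091]
eef_rot: [0.98, 0.201, -0.007, 0.008]
ft_force: [-0.4, -1.1, 0.1]
width: 0.0002
```

Run:
```python
from h import *
from scipy.spatial.transform import Rotation as R
st();print(R.from_quat(read_state()["eef_rot"]).as_matrix()[2].round(3))
```

```text
t 13.40 TCP box mm [-114.5  100.2  209.1] toolx vs boxx deg -0.5 F [-0.4 -1.1  0.1] w 0.000 tilt [-0.007  0.008]
[-0.017  0.014 -1.   ]
```

>>> carry_out:
  rows:
    - [1, 0.13, 0.1, 0.5, 0]
    - [1, 0, 0, 0.4, 0]
    - [1, 0, 0, 0.2, 0]
    - [1, 0, 0, 0.2, 0]

```text
time: 13.73
ee_pos: [0.4596, 0.122, 0.1685]
eef_rot: [0.98, 0.201, -0.008, 0.008]
ft_force: [0.3, 0.4, -0.2]
width: 0.0003
```

Run:
```python
from h import *
st();camera("scene")
for n in("catch_tab","lid_edge"):print(n,[(np.round(x["xy"],1),round(x["conf"],2)) for x in pinpoint(n,"scene")[:2]])
```

```text
t 13.73 TCP box mm [-111.8   96.5  168.5] toolx vs boxx deg -0.5 F [ 0.3  0.4 -0.2] w 0.000 tilt [-0.008  0.008]
catch_tab [(array([296.6, 248.8]), 0.88)]
lid_edge [(array([218.1, 193.7]), 0.97), (array([364.4, 202.5]), 0.51)]
```

>>> carry_out:
  rows:
    - [1, 0, 0, 0.25, 0]
    - [1, 0, 0, 0.25, 0]
    - [1, 0, 0, 0.25, 0]
    - [1, 0, 0, 0.1, 0]

```text
time: 14.22
ee_pos: [0.4605, 0.1218, 0.1437]
eef_rot: [0.98, 0.201, -0.006, 0.009]
ft_force: [-0.7, -0.1, 1.4]
width: 0.0008
```

Run:
```python
from h import *
st();camera("scene")
for n in("catch_tab","lid_edge"):print(n,[(np.round(x["xy"],1),round(x["conf"],2)) for x in pinpoint(n,"scene")[:2]])
```

```text
t 14.22 TCP box mm [-111.1   96.   143.7] toolx vs boxx deg -0.5 F [-0.7 -0.1  1.4] w 0.001 tilt [-0.006  0.009]
catch_tab [(array([299.7, 250.4]), 0.92)]
lid_edge [(array([216.3, 194.9]), 0.65), (array([245.4, 174. ]), 0.23)]
```

>>> carry_out:
  rows:
    - [1, 0, 0, 0.2, 0]
    - [1, 0, 0, 0.15, 0]
    - [1, 0, 0, 0.05, 0]

```text
time: 14.62
ee_pos: [0.4614, 0.1221, 0.1323]
eef_rot: [0.98, 0.201, -0.005, 0.009]
ft_force: [-1.2, 0.5, 0.7]
width: 0.0006
```

Run:
```python
from h import *
st();camera("scene")
for n in("catch_tab","lid_edge"):print(n,[(np.round(x["xy"],1),round(x["conf"],2)) for x in pinpoint(n,"scene")[:2]])
```

```text
t 14.62 TCP box mm [-110.2   95.9  132.3] toolx vs boxx deg -0.5 F [-1.2  0.5  0.7] w 0.001 tilt [-0.005  0.009]
catch_tab [(array([296.8, 256.6]), 0.96)]
lid_edge [(array([239.1, 204.3]), 0.92)]
```

Lid is falling. Hold briefly, then lift away.

>>> carry_out:
  rows:
    - [1, 0, 0, 0, 0]
    - [1, 0, 0, 0, 0]
    - [1, 0, 0, 0, 0]
    - [1, 0, 0, 0, 0]
    - [1, 0, 0, 0, 0]
    - [1, 0, 0, 0, 0]
    - [1, 0, 0, -0.4, 0]
    - [1, 0, 0, -0.8, 0]
    - [1, 0, 0, -1, 0]
    - [1, 0, 0, -1, 0]
    - [1, -0.5, 0, -1, 0]
    - [1, -1, 0, -0.5, 0]
    - [1, 0, 0, 0, 0]
    - [1, 0, 0, 0, 0]
    - [1, 0, 0, 0, 0]

```text
time: 16.02
ee_pos: [0.419, 0.1081, 0.2884]
eef_rot: [0.979, 0.203, -0.002, 0.01]
ft_force: [1.5, -0.3, -0.2]
width: 0.0003
```

Run:
```python
from h import *
st();s=camera("scene");cv2.imwrite("pics/s8.png",cv2.resize(s[120:400,150:430],None,fx=2.1,fy=2.1))
for n in("catch_tab","lid_edge","cup_center","lever_pad"):print(n,[(np.round(x["xy"],1),round(x["conf"],2)) for x in pinpoint(n,"scene")[:2]])
```

```text
t 16.02 TCP box mm [-154.6  100.1  288.4] toolx vs boxx deg -0.3 F [ 1.5 -0.3 -0.2] w 0.000 tilt [-0.002  0.01 ]
catch_tab [(array([299.2, 245.5]), 0.83)]
lid_edge [(array([259. , 232.2]), 0.76)]
cup_center [(array([364.5, 204.5]), 0.68), (array([347.6, 285. ]), 0.24)]
lever_pad [(array([248. , 262.3]), 0.38)]
```

View pics/s8.png

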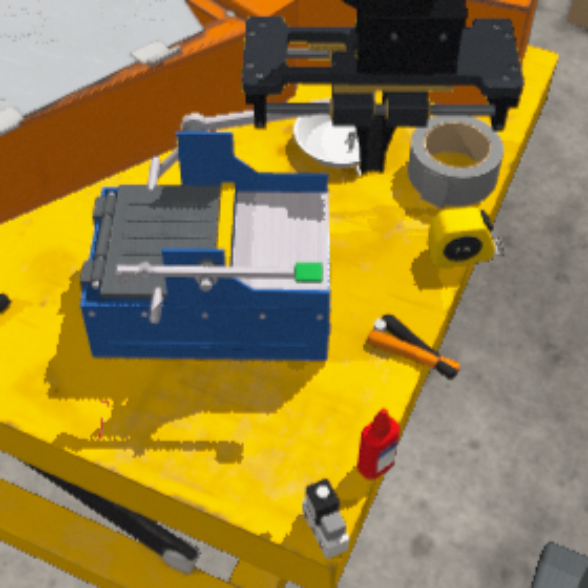

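The lid is fully shut (edge at (259,232), same as at the start), the cup is gone from the shelf, the tab is back up, and the other things stand where they were.

```bash
python3 -c "from bench import *;print(close_job())"
```

```text
the job is handed in; nothing more can be done
None
```

The worn suction cup is in the scrap box with the lid shut, and I handed the job in after about 16 s of the 54 s allowed.

- **Lever:** I pressed it down to its stop with closed fingertips. The lid stayed up on the catch by itself after I let go.
- **Cup:** I pushed it over the shelf edge, and the picture afterwards showed it lying in the bin.
- **Catch:** I pressed the green tab down and the lid fell shut. I then lifted the arm clear, so the robot was touching nothing at hand-in.

**Last checks:** The final picture shows:
- The lid edge is at pixel (259, 232), against (257, 232) before the start.
- The shelf is empty and the tab is back up.
- The tape measure, duct tape, bottle, tube cutter and valve look unmoved by eye; I did not measure their positions.

**What disagreed:**
- **Fingertip height:** the fingertips really ended about 17 mm higher than the stated 14 mm reach. Because of this, a first pass at the cup was too high and barely moved it, if at all. I backed off, went lower and pushed again.
- **Force at the lever stop:** the wrist read about 58 N upward there, roughly 64 N in all, below the 120 N limit. The contact was at the fingertips as far as I could tell. The camera could not see them then, so I cannot rule out the gripper body, which has a 40 N limit.
- **Last detections:** the network's final "cup" (0.68) and "lever pad" (0.38) detections were on other objects. I judged the cup from the pictures instead.

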